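Set the slide gate of the casting-grain hopper

TASK

The small glass jar stands in the way of the slide gate of the bench hopper. First set the jar down upright and fully on the round cork mat; then, and not before, pull the stiff gate out by its orange grip until its yellow pointer stands beside the red marker, within the marker's width, and let go. Leave the pliers, the loupe and the mallet head where they are.

Things in the scene. Friction and masses are not known exactly. Their poses are not given: they have to be found in the camera images.
- hopper: Fixed empty metal hopper. Origin: underside centre, on the worktop; its -x is its front (roughly towards the robot), z up. Base plate x -65 to +60, y -75 to +55, 10 mm thick; cheeks x -45 to +60, y +-45, up to 80 mm; collar x -75 to +55, y +-48, at heights 125 to 198 mm, sloping in below to the gate. White scale rail along x at y = -62, x +-50, top 56 mm.
- collar_edge (a point): Middle of the lower front edge of the hopper's collar, 125 mm above the worktop (at x = -75, y = 0 of the hopper). The collar overhangs the gate: a gripper pointing straight down at the grip hits it; one leaning back 35 to 45 degrees (fingers pointing down and along the hopper's +x) gets to the grip.
- gate (a joint): Travel of the slide gate in m: 0 shut, grows as it is pulled out along the hopper's own -x, stop at 0.070. About 9 N of sliding friction (plus 25 N per m/s); it stays where it is left, and can be pushed back.
- gate_grip (a point): Centre of the gate's orange grip, 57 mm above the worktop, moving with the gate, axes as the hopper's. The grip is a block 30 (x) x 16 (y) x 24 (z) mm, on a short stem on its +x side; pinch it across its 16 mm width (y). Shut: at x = -90, y = 0 of the hopper, 15 mm in front of the collar's face, 68 mm below its edge.
- gate_pointer (a point): Top of the gate's yellow pointer (3 mm wide along x, 14 mm tall), which moves with the gate along the scale rail; axes as the hopper's. At x = +25, y = -52, height 66 mm of the hopper with the gate shut.
- marker_mid (a point): Centre of the red marker, a block 10 (x) x 18 (y) x 10 (z) mm clamped fast on the scale rail; axes as the hopper's. It shows where the pointer must stand along x: 25 to 48 mm in front (-x) of the pointer's shut position.
- jar_mid (a point): Middle, half-way up, of the small round glass jar with black lid: 63 mm tall, body 48 mm diameter up to 50 mm, lid 44 mm above that, about 0.12 kg. At first it stands upright about 6 to 7 cm in front of the orange grip's centre, in the gate's way.
- lid_jar: The same jar; origin at the centre of its underside.
- cork_mat: Flat round cork mat, 90 mm diameter, 4 mm thick, fixed; origin at the centre of its underside, on the worktop.
- pliers_b: Blue-handled pliers lying on the worktop, 46x129x10 mm; bystander. Origin at the centre of its underside.
- the_loupe: Black loupe, 39 mm diameter, 30 mm tall; bystander. Origin at the centre of its underside.
- mallet_head: White nylon mallet head, 31x53x31 mm; bystander. Origin at the centre of its underside.
Mind the look-alikes: they are no part of the job. Of the things that look like the hopper, the larger one is meant.

How it is judged:
By the outcome, as a careful person would: the job done as asked, in the order asked, and still so for the second after the job is handed in, with the robot touching nothing.
It also fails if it takes over 58 s, if anything falls off the work surface, if the arm or the gripper's body presses on something with over 40 N, if the wrist force passes 120 N, or if a joint passes its speed limit or range.

ROBOT

A 6-joint arm with a two-finger parallel gripper is mounted at the origin on a cart in front of the work surface, level with it; the furniture and walls round the work are solid. World frame = base frame: x ahead of the robot, y to its left, z up, the work surface at z = 0. Lengths are in m, angles in rad, forces in N, time in s.
With the tool pointing down it reaches from about 0.25 to 0.775 m from the base axis. Payload 4 kg.
Tool frame: the origin (TCP) lies at the very end of the fingers, on their centre line; the grasp point (between the pads) lies 19 mm behind it (robot.grip_point_offset is the distance from the TCP to the grasp point, in m); z points along the fingers, x is the direction in which the jaws open and shut, and the axes are right-handed (so a half turn about z gives the same grasp; the last joint's range is limited). The gripper opens to 94 mm and grips with 3 to 60 N. Pads are 16 mm wide; open, the fingers measure 119 mm over their backs; the gripper's body (75 mm by 177 mm) begins 78 mm behind the grasp point.
Start: joints at [1.112, 0.087, 1.371, -0, 1.684, -0.103], TCP at [0.192, 0.516, 0.206] pointing down, gripper open.
Joint ranges: [-3.1, 3.1], [-0.76, 2.03], [0.27, 2.55], [-1.08, 4.22], [0.17, 2.65], [-2.57, 2.57]. Speed limits (rad/s): [2.79, 2.79, 3.14, 3.14, 3.14, 3.14].

INTERFACE

Orientations are given as [roll, pitch, yaw] about the fixed x, y, z axes, in that order (R = Rz(yaw) Ry(pitch) Rx(roll)).
In Python, from bench import robot gives the robot as it stands.
- The arm moves only by the shell command python3 -m inch 'ROWS'. ROWS is text: rows parted by semicolons, each of 5 numbers parted by spaces: the shift along the tool's x, y, z in cm, then the turn about the tool's z in rad, then the closure, from 0 (fully open) to 1 (shut). In form: tx ty tz spin claw; .... A call has 1 to 20 rows; each row is the pose to reach, as a shift and turn from the pose measured when the call began, along the tool's axes at that moment; what a row does not reach only later rows make up. A row lasts 1/12 s, in which the tool goes at most 41.7 mm and 7.16 degrees, less where a joint would pass 70% of its speed; a pose out of reach is approached as far as the arm can. A call with a gripper value outside its range is refused whole. The fingers move at their own pace and stop on an object; the grip force is fixed at half the most. Time passes only in rows, so rows that repeat a pose let the fingers close. It gives the time, the measured TCP pose, the force and the opening at its end, in the units of the state.
- robot.get_obs(): the state, without advancing time (a new reading comes with each control period).
- robot.snapshot(name): name is "scene" or "top"; returns (picture, depth): 384x512x3 uint8, blue, green, red; 384x512 float32, m along the optical axis (not along the pixel's ray), 0 where there is no reading.
- robot.camera_info(name): a dict with "K" (3x3 intrinsics, pixels), "extrinsics" (4x4, takes a point from world to camera coordinates). Camera axes: x right, y down, z forward; pixel columns grow to the right and rows downward; lengths in m; the calibration is good to about 2 mm. A picture is of the moment at which its call begins. camera_info takes no time and is no camera call.
- robot.close_job(): hands the job in, once; it reports no verdict.
The state is a dict: "time": time; "joint_positions": joint angles; "qvel": joint speeds; "joint_torque": joint torques, N m; "tool_pos": TCP position; "ee_rot": TCP orientation; "wrist_force": force on the tool from outside, world axes, zero at the start; "wrist_torque": the same for the moment, N m; "width": finger opening in m.
Only numpy, scipy, OpenCV 4.12 (cv2) and the standard library are available. Lean on these libraries where they do the work, as an engineer would, in place of code of your own. Each camera call takes 0.05 s, during which the arm holds its last target.

## Working session

There is one attempt and no reset: what is moved stays moved. The work goes in short steps, Python scripts to look and compute and a shell command to move; the robot and the scene stay as the last step left them, time stands still between calls to the robot, and variables do not carry over. Pictures are saved under pics/ and viewed, and the job is handed in when it is done.

```bash
ls; mkdir -p pics
python3 - <<'E'
from bench import robot
import cv2,numpy as np
print(robot.get_obs())
for n in("scene","top"):
    p,d=robot.snapshot(n); cv2.imwrite(f"pics/{n}0.png",p); np.save(f"pics/{n}0.npy",d)
    i=robot.camera_info(n); print(i)
E
```

```text
pics
{'time': 0.0, 'joint_positions': array([ 1.11188495e+00,  8.79511491e-02,  1.37223075e+00, -1.25846354e-05,
        1.68363446e+00, -1.03104385e-01]), 'qvel': array([-5.88570446e-04, -1.13346827e-03,  7.24450501e-05, -1.45030287e-03,
       -2.38873741e-04, -2.74462611e-04]), 'joint_torque': array([-1.72767908e-03, -3.40181637e+01, -3.02429688e+01,  7.16869463e-02,
        3.30324692e-02, -1.51210570e-04]), 'tool_pos': array([0.19135378, 0.51504572, 0.20431824]), 'ee_rot': array([-3.14137623e+00,  2.21318290e-03,  1.21498817e+00]), 'wrist_force': array([-1.48829245, -0.58436544, -0.48818952]), 'wrist_torque': array([-0.00855597,  0.04179031, -0.01506529]), 'width': 0.09425048611413554}
{'K': array([[362.30454632,   0.        , 254.31150067],
       [  0.        , 362.30454632, 191.41983852],
       [  0.        ,   0.        ,   1.        ]]), 'extrinsics': array([[ 0.45702739, -0.88940383,  0.00931625, -0.17095017],
       [-0.70039037, -0.36631797, -0.61258834,  0.50669973],
       [ 0.54825113,  0.27344464, -0.79034722,  0.59814711],
       [ 0.        ,  0.        ,  0.        ,  1.        ]])}
{'K': array([[368.24891079,   0.        , 253.93903963],
       [  0.        , 368.24891079, 193.02641128],
       [  0.        ,   0.        ,   1.        ]]), 'extrinsics': array([[-0.02333527, -0.99971026, -0.00590413,  0.13923714],
       [-0.9931804 ,  0.02385683, -0.11412072,  0.60123935],
       [ 0.1142285 ,  0.00320083, -0.99344935,  1.06015373],
       [ 0.        ,  0.        ,  0.        ,  1.        ]])}
```

View pics/scene0.png

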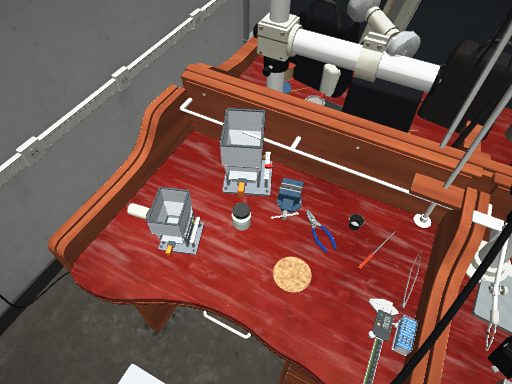

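View pics/top0.png

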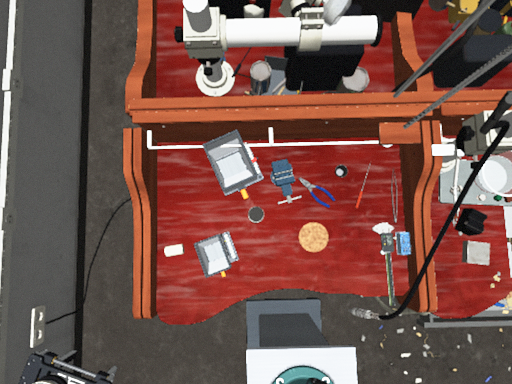

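Run:
```python
import cv2
a=cv2.imread("pics/scene0.png");b=cv2.imread("pics/top0.png")
cv2.imwrite("pics/z1.png",cv2.resize(a[95:305,130:350],None,fx=3.6,fy=2.8 and 2.8,interpolation=2))
cv2.imwrite("pics/z2.png",cv2.resize(b[120:290,150:360],None,fx=3.5,fy=3.5,interpolation=2))
```

```text
(no output)
```

View pics/z1.png

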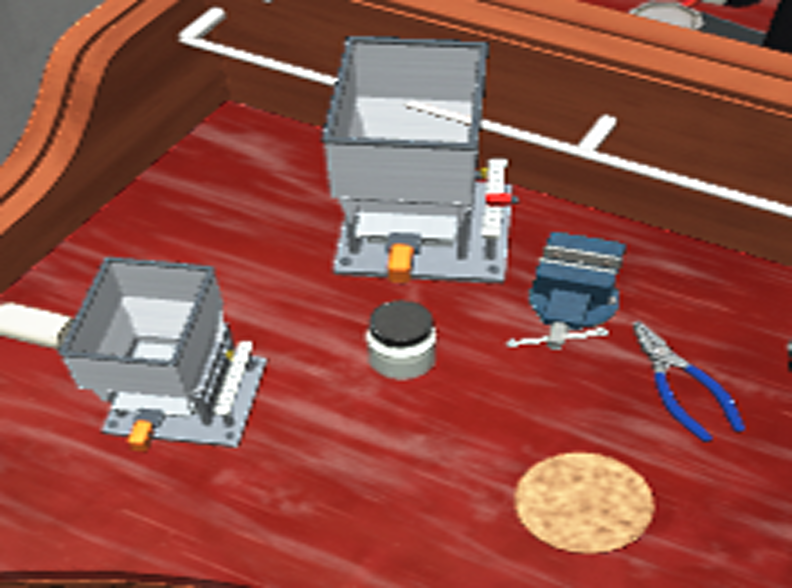

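View pics/z2.png

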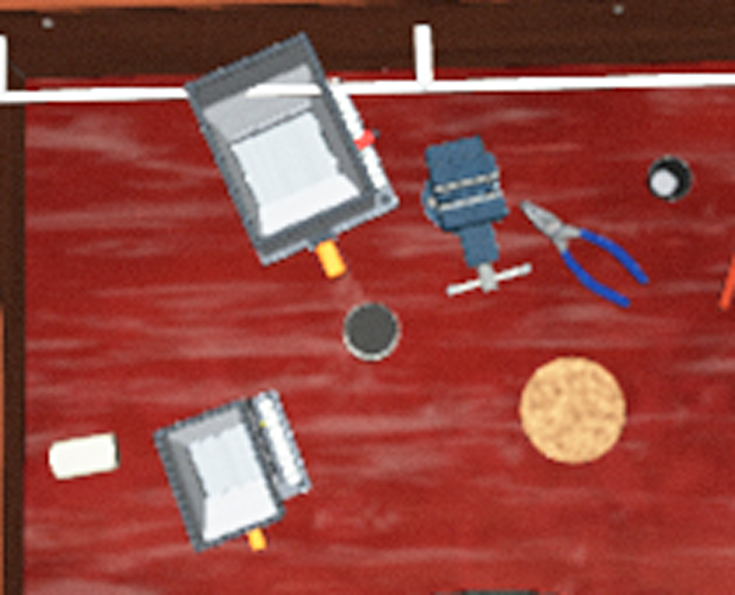

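```bash
cat > h.py <<'E'
import cv2,numpy as np
from bench import robot
def cam(n):
    i=robot.camera_info(n); return i["K"],i["extrinsics"]
def ray(n,u,v,z):
    K,E=cam(n); R,t=E[:3,:3],E[:3,3]
    d=R.T@np.linalg.solve(K,[u,v,1.]); o=-R.T@t
    return o+d*(z-o[2])/d[2]
def tri(u1,v1,u2,v2):
    P=[cam(n)[0]@cam(n)[1][:3] for n in("scene","top")]
    X=cv2.triangulatePoints(P[0],P[1],np.array([[u1],[v1]],float),np.array([[u2],[v2]],float)).ravel()
    return X[:3]/X[3]
def cloud(n,d):
    K,E=cam(n); v,u=np.mgrid[:384,:512]
    p=np.stack([(u-K[0,2])/K[0,0]*d,(v-K[1,2])/K[1,1]*d,d],-1)
    return (p-E[:3,3])@E[:3,:3]
def blobs(img,lo,hi,box,mn=3):
    h=cv2.cvtColor(img,cv2.COLOR_BGR2HSV); m=cv2.inRange(h,np.array(lo),np.array(hi))
    k=np.zeros_like(m); x0,y0,x1,y1=box; k[y0:y1,x0:x1]=m[y0:y1,x0:x1]
    n,l,s,c=cv2.connectedComponentsWithStats(k)
    return [(s[i].tolist(),c[i].round(2).tolist()) for i in range(1,n) if s[i][4]>=mn],l
E
python3 - <<'E'
from h import *
S=cv2.imread("pics/scene0.png");T=cv2.imread("pics/top0.png")
sd=np.load("pics/scene0.npy");td=np.load("pics/top0.npy")
for nm,I,box,jb,mb in(("scene",S,(205,95,285,205),(225,195,260,235),(265,250,320,300)),("top",T,(195,120,275,205),(240,200,270,225),(290,215,335,260))):
    print(nm,"orange",blobs(I,(8,150,120),(22,255,255),box)[0])
    print("yellow",blobs(I,(23,110,100),(34,255,255),box,1)[0])
    print("red",blobs(I,(0,200,170),(6,255,255),box)[0])
    print("lid",blobs(I,(0,0,0),(180,90,90),jb,30)[0])
    print("mat",blobs(I,(9,40,120),(25,255,255),mb,50)[0])
C=cloud("top",td)
w=C[120:205,195:275].reshape(-1,3)
m=(w[:,2]>.188)&(w[:,2]<.21); r=cv2.minAreaRect(w[m][:,:2].astype(np.float32)*1000); print("collar",m.sum(),r,cv2.boxPoints(r))
w=C[200:225,240:270].reshape(-1,3);m=(w[:,2]>.055)&(w[:,2]<.075);print("lid",w[m].mean(0),w[m].min(0),w[m].max(0))
C=cloud("scene",sd);w=C[95:205,205:285].reshape(-1,3)
m=(w[:,2]>.188)&(w[:,2]<.21); r=cv2.minAreaRect(w[m][:,:2].astype(np.float32)*1000); print("collar S",m.sum(),r,cv2.boxPoints(r))
E
```

```text
scene orange [([227, 95, 58, 20, 81], [256.85, 104.51]), ([238, 95, 47, 16, 378], [267.99, 100.16]), ([238, 182, 7, 14, 82], [240.65, 188.55])]
yellow [([264, 155, 1, 3, 3], [264.0, 156.0])]
red [([265, 164, 7, 3, 11], [267.82, 165.27])]
lid [([233, 203, 17, 16, 217], [240.95, 210.45])]
mat [([273, 257, 39, 36, 1092], [291.73, 274.2])]
top orange [([195, 120, 59, 2, 77], [219.21, 120.23]), ([240, 189, 9, 11, 37], [244.11, 193.92])]
yellow [([242, 190, 5, 8, 28], [244.0, 193.5])]
red []
lid [([250, 207, 13, 14, 136], [255.8, 213.74])]
mat [([299, 222, 30, 31, 722], [313.25, 236.73])]
collar 550 ((686.9957275390625, 172.00930786132812), (206.1955108642578, 184.6825714111328), 89.19486999511719) [[593.2149   70.21928]
 [777.8792   67.62418]
 [780.77655 273.79935]
 [596.11224 276.39444]]
lid [0.53994352 0.12296783 0.06487655] [0.52003822 0.10296152 0.05655034] [0.56037703 0.14347189 0.0708527 ]
collar S 886 ((716.2264404296875, 178.82740783691406), (204.7595977783203, 145.2689666748047), 22.63785743713379) [[593.777   206.45932]
 [649.6918   72.38245]
 [838.6759  151.1955 ]
 [782.7611  285.27237]]
```

Run:
```python
from h import *
S=cv2.imread("pics/scene0.png");T=cv2.imread("pics/top0.png")
sd=np.load("pics/scene0.npy");td=np.load("pics/top0.npy")
for u,v in((202.9,145.7),(237.1,130),(225.7,195.1)): print("corner",ray("top",u,v,.198))
for n,d in(("top",td),("scene",sd)):
    C=cloud(n,d); m=((C[...,2]>.19)&(C[...,2]<.207)&(abs(C[...,1]-.17)<.15)&(abs(C[...,0]-.7)<.14)).astype(np.uint8)
    k,l,s,c=cv2.connectedComponentsWithStats(m); i=1+np.argmax(s[1:,4]); w=C[l==i]
    r=cv2.minAreaRect(w[:,:2].astype(np.float32)*1000); print(n,s[i],r,cv2.boxPoints(r).round(1).tolist())
print("lid T",ray("top",255.8,213.74,.063),"S",ray("scene",240.95,210.45,.063), ray("scene",241,210.5,.063))
print("mat",ray("top",313.25,236.73,.004),ray("scene",291.73,274.2,.004))
print("grip tri",tri(240.65,188.55,244.0,193.7), ray("scene",240.65,188.55,.06),ray("top",244,193.7,.065))
print("red S",ray("scene",267.8,165.3,.066)," ptr S",ray("scene",264,156,.062))
cv2.imwrite("pics/z3.png",cv2.resize(S[140:205,215:285],None,fx=9,fy=9,interpolation=0))
cv2.imwrite("pics/z4.png",cv2.resize(T[125:205,195:275],None,fx=7,fy=7,interpolation=0))
```

```text
corner [0.71102898 0.25259199 0.198     ]
corner [0.75021075 0.16403522 0.198     ]
corner [0.58204643 0.19590266 0.198     ]
top [ 177  109  116   14 1314] ((791.377685546875, 170.19223022460938), (299.4422607421875, 31.49086570739746), 89.98939514160156) [[775.5999755859375, 20.5], [807.0999755859375, 20.5], [807.2000122070312, 319.8999938964844], [775.7000122070312, 319.8999938964844]]
scene [ 218   77  114   48 1333] ((808.5594482421875, 169.8903045654297), (299.7161560058594, 62.569801330566406), 89.79578399658203) [[776.7000122070312, 20.100000381469727], [839.2999877929688, 19.899999618530273], [840.4000244140625, 319.6000061035156], [777.7999877929688, 319.8999938964844]]
lid T [0.54101411 0.12092001 0.063     ] S [0.53890128 0.12174004 0.063     ] [0.53882794 0.12156259 0.063     ]
mat [ 0.47107571 -0.05054514  0.004     ] [ 0.47087696 -0.04775405  0.004     ]
grip tri [0.5995602  0.15451053 0.06129845] [0.59992141 0.15579453 0.06      ] [0.59962878 0.15363803 0.065     ]
red S [0.69846633 0.12705821 0.066     ]  ptr S [0.72758796 0.15256006 0.062     ]
```

View pics/z3.png

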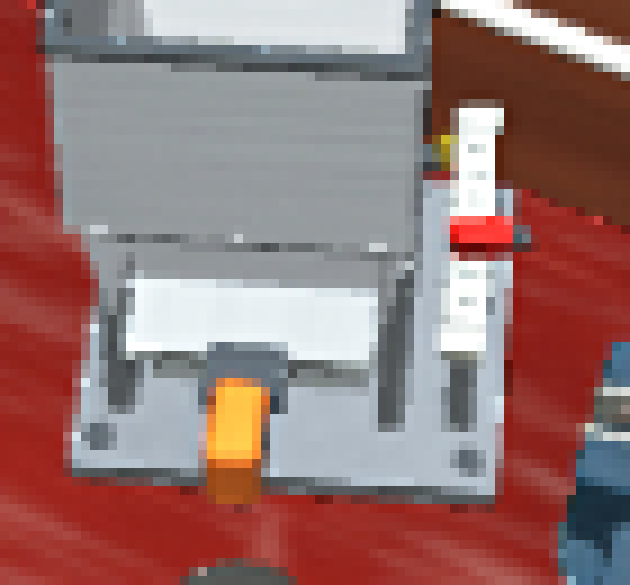

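View pics/z4.png

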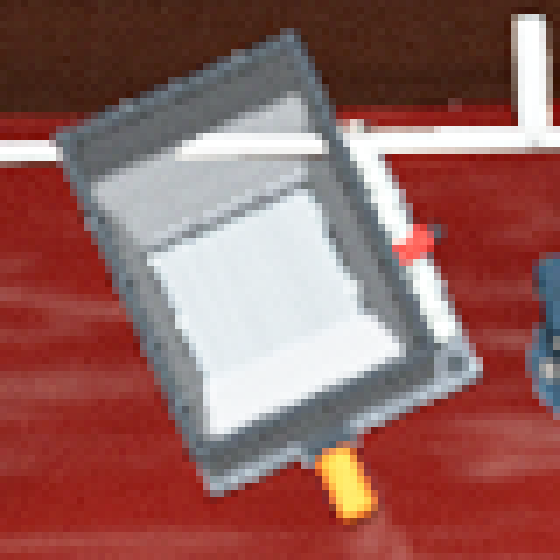

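Run:
```python
from h import *
s=lambda x,y,z:ray("scene",215+x/9-.5+.0,140+y/9-.5,z)
t=lambda x,y,z:ray("top",195+x/7-.5,125+y/7-.5,z)
obs=[]
for P,h in((s(72,472,.01),(-65,55)),(s(492,493,.01),(-65,-75)),(s(62,230,.125),(-75,48)),(s(415,252,.125),(-75,-48)),
  (t(60,135,.198),(55,48)),(t(293,32,.198),(55,-48)),(t(210,490,.198),(-75,48)),(t(480,372,.01),(-65,-75)),
  (s(240,417,.069),(-90,0)),(t(346,484,.069),(-90,0)),(s(453,352,.056),(-50,-57)),(s(486,356,.056),(-50,-67))):
    obs.append((h,P[:2]*1000))
A=np.array([o[0] for o in obs],float);B=np.array([o[1] for o in obs])
a,b=A-A.mean(0),B-B.mean(0)
th=np.arctan2((a[:,0]*b[:,1]-a[:,1]*b[:,0]).sum(),(a*b).sum())
R=np.array([[np.cos(th),-np.sin(th)],[np.sin(th),np.cos(th)]]);tt=B.mean(0)-R@A.mean(0)
print("yaw",np.degrees(th),"org",tt);print((B-(A@R.T+tt)).round(1).tolist())
H=lambda P:(R.T@(np.array(P[:2])*1000-tt)).round(1)
print("red top-left,right(scene)",[H(s(x,y,.066)) for x,y in((450,217),(512,219),(481,218),(481,233),(481,250))])
print("red top",H(t(415,245,.066)))
print("ptr S",H(s(447,137,.066)),H(s(447,150,.062)))
print("jar",H((.540,.1213)),"mat",H((.471,-.049)))
print("grip world",R@[-90,0]+tt)
```

```text
yaw 23.515498021708684 org [682.68838722 189.63936961]
[[-0.0, -0.8], [-0.6, 3.3], [3.1, 2.9], [2.1, 2.6], [2.1, -3.5], [0.4, -1.7], [-11.1, -4.8], [0.8, 1.1], [1.9, 1.5], [-0.8, -0.0], [1.5, -0.3], [0.6, -0.3]]
red top-left,right(scene) [array([ -5.1, -54.6]), array([ -4.6, -73. ]), array([ -4.8, -63.8]), array([-10.8, -64.1]), array([-17.5, -64.4])]
red top [-11.4 -67.7]
ptr S [ 27.4 -52.2] [ 25.8 -52.4]
jar [-158.1   -5.7] mat [-289.3 -134.4]
grip world [600.16269079 153.7296296 ]
```

```bash
cat >> h.py <<'E'
from scipy.spatial.transform import Rotation as Ro
def go(p,yaw=None,off=None):
    o=robot.get_obs(); R=Ro.from_euler("xyz",o["ee_rot"]).as_matrix()
    d=R.T@(np.array(p)-o["tool_pos"])*100
    s=None
    if yaw is not None:  # spin about tool z bringing tool x (horizontal part) to yaw
        y=np.arctan2(R[1,0],R[0,0]); s=-((yaw-y+np.pi)%(2*np.pi)-np.pi)
    print("t",o["time"].__round__(2),"pos",o["tool_pos"].round(4),"rpy",o["ee_rot"].round(4),"q",o["joint_positions"].round(3),"w",round(o["width"],4),"F",o["wrist_force"].round(1)); print("ROW cm",d.round(2),"spin",s)
E
python3 - <<'E'
from h import *
td=np.load("pics/top0.npy");C=cloud("top",td)
T=cv2.imread("pics/top0.png")
for n,b in(("vise",(265,155,305,207)),("small",(190,228,242,280)),("back",(150,0,400,120)),("wall",(150,95,400,145))):
    w=C[b[1]:b[3],b[0]:b[2]].reshape(-1,3); print(n,w.min(0).round(3),w.max(0).round(3),np.percentile(w[:,2],[50,95]))
go((.45,.3,.27),np.pi/2); go((.54,.1213,.27),np.pi/2)
E
```

```text
vise [ 0.479 -0.033 -0.006] [0.727 0.121 1.123] [0.00339495 0.07572081]
small [ 0.351  0.121 -0.006] [0.506 0.323 1.123] [0.00653464 0.14376801]
back [ 0.479 -0.336 -0.006] [1.252 0.435 1.123] [0.18617894 0.31906412]
wall [ 0.479 -0.277 -0.801] [1.008 0.664 1.123] [0.18106634 0.19713981]
t 0.1 pos [0.1914 0.5151 0.2045] rpy [-3.1414e+00  1.9000e-03  1.2150e+00] q [ 1.112  0.088  1.372 -0.     1.684 -0.103] w 0.0942 F [-0.4  0.1  0.3]
ROW cm [-11.17  31.73  -6.54] spin -0.35581924089272565
t 0.1 pos [0.1914 0.5151 0.2045] rpy [-3.1414e+00  1.9000e-03  1.2150e+00] q [ 1.112  0.088  1.372 -0.     1.684 -0.103] w 0.0942 F [-0.4  0.1  0.3]
ROW cm [-24.78  46.39  -6.51] spin -0.35581924089272565
```

```bash
python3 -m inch '-3 6 -6.5 -0.12 0.3; -24.8 46.4 -6.5 -0.356 0.3; -24.8 46.4 -6.5 -0.356 0.3; -24.8 46.4 -6.5 -0.356 0.3; -24.8 46.4 -6.5 -0.356 0.3; -24.8 46.4 -6.5 -0.356 0.3; -24.8 46.4 -6.5 -0.356 0.3; -24.8 46.4 -6.5 -0.356 0.3; -24.8 46.4 -6.5 -0.356 0.3; -24.8 46.4 -6.5 -0.356 0.3; -24.8 46.4 -6.5 -0.356 0.3; -24.8 46.4 -6.5 -0.356 0.3; -24.8 46.4 -6.5 -0.356 0.3; -24.8 46.4 -6.5 -0.356 0.3; -24.8 46.4 -6.5 -0.356 0.3; -24.8 46.4 -6.5 -0.356 0.3'
python3 - <<'E'
from h import *
go((.54,.1213,.012),np.pi/2)
E
```

```text
time: 1.43
tool_pos: [0.5396, 0.1213, 0.2691]
ee_rot: [-3.139, 0.001, 1.57]
wrist_force: [-0.0, 0.3, 0.3]
width: 0.0659
t 1.43 pos [0.5396 0.1213 0.2691] rpy [-3.1389e+00  1.2000e-03  1.5705e+00] q [ 1.190e-01  9.300e-02  1.239e+00 -1.000e-03  1.812e+00 -1.451e+00] w 0.0659 F [-0.   0.3  0.3]
ROW cm [ 0.03  0.11 25.71] spin -0.00029911025307161054
```

```bash
python3 -m inch '0 0.1 4 0 0.3; 0 0.1 8 0 0.3; 0 0.1 12 0 0.3; 0 0.1 16 0 0.3; 0 0.1 20 0 0.3; 0 0.1 23 0 0.3; 0 0.1 25 0 0.3; 0 0.1 25.5 0 0.3; 0 0.1 25.5 0 0.3; 0 0.1 25.5 0 0.6; 0 0.1 25.5 0 0.8; 0 0.1 25.5 0 1; 0 0.1 25.5 0 1; 0 0.1 25.5 0 1; 0 0.1 25.5 0 1'
python3 - <<'E'
from h import *
p,d=robot.snapshot("scene"); cv2.imwrite("pics/s1.png",cv2.resize(p[95:305,180:350],None,fx=3,fy=2.8))
go((.471,-.049,.12),np.pi/2)
E
```

```text
time: 2.68
tool_pos: [0.5414, 0.1216, 0.0165]
ee_rot: [3.14, -0.0, 1.57]
wrist_force: [-1.2, 1.7, 6.3]
width: 0.0468
t 2.73 pos [0.5415 0.1216 0.0165] rpy [ 3.1403e+00 -1.0000e-04  1.5703e+00] q [ 0.119  0.211  1.617 -0.     1.312 -1.452] w 0.047 F [-1.2  0.7  5.6]
ROW cm [-17.06  -7.03 -10.36] spin -0.00044673684544704884
```

View pics/s1.png

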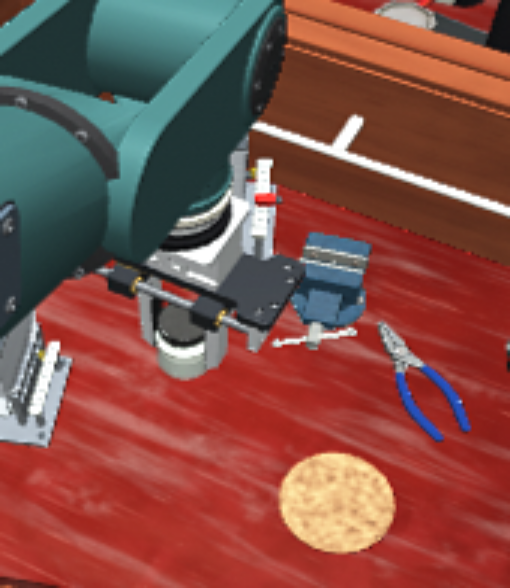

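```bash
python3 -m inch '0 0 -2 0 1; 0 0 -5 0 1; 0 0 -9 0 1; -3 -1.5 -10 0 1; -6 -2.7 -10 0 1; -9 -3.9 -10 0 1; -12 -5.1 -10 0 1; -15 -6.3 -10 0 1; -17.1 -7 -10 0 1; -17.1 -7 -10 0 1; -17.1 -7 -10 0 1'
python3 - <<'E'
from h import *
for n in("scene","top"):
    p,d=robot.snapshot(n); cv2.imwrite(f"pics/{n}2.png",p[150:350,150:400])
go((.471,-.049,.0210),np.pi/2)
E
```

```text
time: 3.65
tool_pos: [0.4709, -0.0502, 0.1164]
ee_rot: [3.14, -0.001, 1.568]
wrist_force: [-0.7, -0.2, -1.5]
width: 0.0467
t 3.75 pos [ 0.4714 -0.0489  0.1164] rpy [ 3.1402e+00 -7.0000e-04  1.5704e+00] q [-2.240e-01 -4.900e-02  1.687e+00  1.000e-03  1.502e+00 -1.794e+00] w 0.047 F [-0.4  0.5 -1.2]
ROW cm [-0.01 -0.05  9.54] spin -0.0003975742737400978
```

View pics/scene2.png

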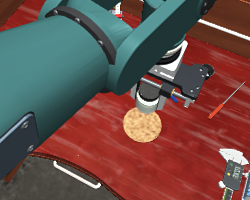

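The jar hangs in the jaws over the cork mat (crop px 148,100 over the mat at 142,125). Lowering it.

```bash
python3 -m inch '0 0 3 0 1; 0 0 6 0 1; 0 0 8 0 1; 0 0 9 0 1; 0 0 9.4 0 1; 0 0 9.5 0 1; 0 0 9.5 0 1; 0 0 9.5 0 0.45; 0 0 9.5 0 0.3; 0 0 9.5 0 0.2; 0 0 9.5 0 0.2; 0 0 6 0 0.2; 0 0 2.5 0 0.2; 0 0 -1.5 0 0.2; 0 0 -5.5 0 0.2; 0 0 -9.5 0 0.2; 0 0 -13.5 0 0.2; 0 0 -17.5 0 0.2; 0 0 -18 0 0.2'
python3 - <<'E'
from h import *
for n in("scene","top"):
    p,d=robot.snapshot(n); cv2.imwrite(f"pics/{n}3.png",p); np.save(f"pics/{n}3.npy",d)
    cv2.imwrite(f"pics/{n}3z.png",cv2.resize(p[190:310,230:370],None,fx=4,fy=4))
go((.45,.18,.45),1.981)
E
```

```text
time: 5.33
tool_pos: [0.4735, -0.0497, 0.3056]
ee_rot: [3.125, 0.003, 1.57]
wrist_force: [0.4, 0.0, 0.6]
width: 0.0751
t 5.43 pos [ 0.4723 -0.0494  0.2996] rpy [3.1335e+00 8.0000e-04 1.5702e+00] q [-2.250e-01 -8.600e-02  1.360e+00  1.000e-03  1.860e+00 -1.794e+00] w 0.0751 F [-0.   0.1 -0. ]
ROW cm [ 22.93  -2.12 -15.08] spin -0.4108462798328554
```

View pics/scene3z.png

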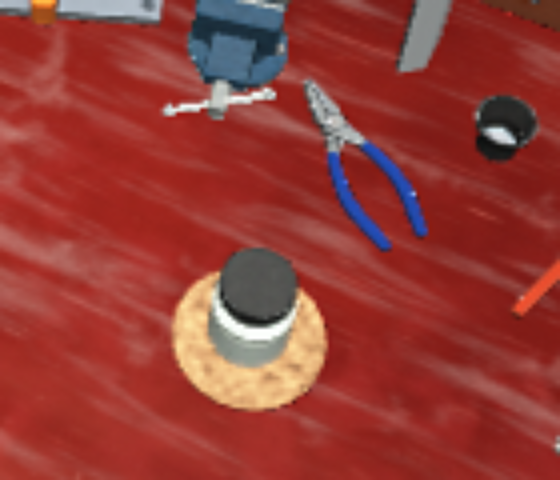

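View pics/top3.png

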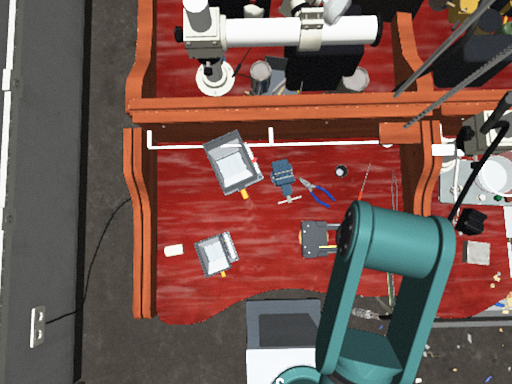

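```bash
python3 -m inch '2 0 -2 -0.1 0.2; 6 0 -5 -0.2 0.2; 10 -0.5 -8 -0.3 0.2; 13.5 -1 -11 -0.41 0.2; 17 -1.5 -13 -0.41 0.2; 21 -2 -15 -0.41 0.2; 25 -3 -15 -0.41 0.2; 29 -4 -15 -0.41 0.2; 29.5 -4 -15 -0.41 0.2; 29.5 -4 -15 -0.41 0.2'
python3 - <<'E'
from h import *
o=robot.get_obs(); R=Ro.from_euler("xyz",o["ee_rot"]).as_matrix(); print(R.round(3))
go((.6,.35,.45),1.981)
# fit planar arm
D=[((.087951,1.37223),(.19135,.51505,.20432)),((.093,1.239),(.5396,.1213,.2691)),((.211,1.617),(.5415,.1216,.0165)),((-.049,1.687),(.4714,-.0489,.1164)),((-.086,1.36),(.4723,-.0494,.2996)),(tuple(o["joint_positions"][1:3]),tuple(o["tool_pos"]))]
from scipy.optimize import least_squares
def f(x):
    e=[]
    for (a,b),p in D:
        r=np.sqrt(p[0]**2+p[1]**2-.056**2)
        e+=[x[2]+x[0]*np.sin(a)+x[1]*np.sin(a+b)-r, x[3]+x[0]*np.cos(a)+x[1]*np.cos(a+b)-p[2]]
    return e
s=least_squares(f,[.4,.4,0.05,0]);print(s.x,np.abs(s.fun).max())
E
```

```text
time: 6.27
tool_pos: [0.4301, 0.2498, 0.4462]
ee_rot: [3.139, 0.002, 1.987]
wrist_force: [-0.5, -0.4, -0.5]
width: 0.0752
[[-0.405  0.915  0.003]
 [ 0.915  0.405 -0.001]
 [-0.002  0.002 -1.   ]]
t 6.27 pos [0.4301 0.2498 0.4462] rpy [3.1392e+00 2.4000e-03 1.9873e+00] q [ 0.414  0.05   0.927 -0.003  2.161 -1.575] w 0.0752 F [-0.5 -0.4 -0.5]
ROW cm [ 2.29 19.59 -0.34] spin 0.006273702109687029
[ 0.33638778  0.50159688  0.01923863 -0.18227824] 0.04205032148656174
```

```bash
python3 -m inch '0 4 0 0 0.2; 0 8 0 0 0.2; 0 12 0 0 0.2; 0 16 0 0 0.2; 0 20 0 0 0.2; 0 24 0 0 0.2; 0 28 0 0 0.2; 0 32 0 0 0.2; 0 32 0 0 0.2'
python3 - <<'E'
from h import *
go((.6,.35,.45),1.981)
E
```

```text
time: 7.02
tool_pos: [0.6496, 0.3411, 0.3929]
ee_rot: [3.111, 0.001, 1.986]
wrist_force: [-0.4, 0.6, 0.4]
width: 0.0751
t 7.02 pos [0.6496 0.3411 0.3929] rpy [3.1111e+00 6.0000e-04 1.9864e+00] q [ 0.407  0.631  0.276 -0.     2.203 -1.58 ] w 0.0751 F [-0.4  0.6  0.4]
ROW cm [ 2.81 -4.   -5.83] spin 0.005404981530240605
```

```bash
python3 -m inch '0 10 0 0 0.2; 0 20 0 0 0.2; 0 20 0 0 0.2'
python3 - <<'E'
from h import *
go((.6,.35,.45),1.981)
E
```

```text
time: 7.27
tool_pos: [0.6923, 0.3557, 0.3509]
ee_rot: [3.078, -0.001, 1.986]
wrist_force: [0.5, -1.0, -0.2]
width: 0.0753
t 7.27 pos [0.6923 0.3557 0.3509] rpy [ 3.0780e+00 -1.0000e-03  1.9863e+00] q [ 4.010e-01  6.900e-01  2.750e-01  2.000e-03  2.113e+00 -1.584e+00] w 0.0753 F [ 0.5 -1.  -0.2]
ROW cm [  3.22  -8.03 -10.44] spin 0.0052914716924439276
```

```bash
python3 -m inch '0 30 -25 0 0.2; 0 60 -50 0 0.2; 0 60 -50 0 0.2; 0 60 -50 0 0.2'
python3 - <<'E'
from h import *
go((.6,.35,.45),1.981)
E
```

```text
time: 7.6
tool_pos: [0.6927, 0.349, 0.3731]
ee_rot: [3.041, -0.003, 1.986]
wrist_force: [0.9, -0.4, 0.7]
width: 0.0752
t 7.6 pos [0.6927 0.349  0.3731] rpy [ 3.0410e+00 -2.5000e-03  1.9865e+00] q [ 0.391  0.662  0.274  0.006  2.105 -1.592] w 0.0752 F [ 0.9 -0.4  0.7]
ROW cm [ 3.85 -7.62 -8.49] spin 0.005493361448657197
```

```bash
python3 -m inch '0 30 -30 0 0.2'; python3 -m inch '0 30 -30 0 0.2';python3 -m inch '0 30 -30 0 0.2; 0 30 -30 0 0.2'
python3 - <<'E'
from h import *
go((.6,.35,.45),1.981)
E
```

```text
time: 7.68
tool_pos: [0.6953, 0.3487, 0.3825]
ee_rot: [3.015, -0.004, 1.987]
wrist_force: [0.2, -0.2, -0.9]
width: 0.0753
time: 7.77
tool_pos: [0.6965, 0.3478, 0.3966]
ee_rot: [2.985, -0.005, 1.987]
wrist_force: [-0.0, -0.6, 1.5]
width: 0.075
time: 7.93
tool_pos: [0.6936, 0.3436, 0.4195]
ee_rot: [2.948, -0.006, 1.987]
wrist_force: [0.0, -1.0, 0.4]
width: 0.0751
t 7.93 pos [0.6936 0.3436 0.4195] rpy [ 2.9479 -0.0064  1.9872] q [ 0.381  0.605  0.274  0.015  2.07  -1.597] w 0.0751 F [ 0.  -1.   0.4]
ROW cm [ 4.39 -7.56 -4.56] spin 0.00623598943105641
```

```bash
python3 -m inch '0 30 -15 0 0.2'; python3 -m inch '0 30 -15 0 0.2';python3 -m inch '0 30 -15 0 0.2';python3 -m inch '0 30 -15 0 0.2'; python3 -m inch '0 30 -15 0 0.2';python3 -m inch '0 30 -15 0 0.2'
python3 - <<'E'
from h import *
go((.6,.35,.45),1.981)
E
```

```text
time: 8.02
tool_pos: [0.7014, 0.3459, 0.4248]
ee_rot: [2.917, -0.007, 1.988]
wrist_force: [0.6, 0.1, -0.3]
width: 0.0755
time: 8.1
tool_pos: [0.7103, 0.3485, 0.4293]
ee_rot: [2.885, -0.008, 1.988]
wrist_force: [0.4, 0.5, -0.3]
width: 0.0752
time: 8.18
tool_pos: [0.7179, 0.3505, 0.4353]
ee_rot: [2.854, -0.009, 1.988]
wrist_force: [-0.1, 0.9, -0.9]
width: 0.0754
time: 8.27
tool_pos: [0.7246, 0.3523, 0.4424]
ee_rot: [2.824, -0.01, 1.989]
wrist_force: [0.6, 0.1, -0.3]
width: 0.0749
time: 8.35
tool_pos: [0.7307, 0.3539, 0.4505]
ee_rot: [2.793, -0.011, 1.989]
wrist_force: [0.6, -0.3, -0.1]
width: 0.0749
time: 8.43
tool_pos: [0.7364, 0.3552, 0.4594]
ee_rot: [2.761, -0.012, 1.989]
wrist_force: [-0.8, 0.4, 0.2]
width: 0.0752
t 8.43 pos [0.7364 0.3552 0.4594] rpy [ 2.7614 -0.0117  1.9893] q [ 0.367  0.574  0.274  0.032  1.915 -1.603] w 0.0752 F [-0.8  0.4  0.2]
ROW cm [  5.06 -12.14  -3.78] spin 0.008325294056770183
```

```bash
python3 -m inch '0 30 -8 0 0.2'; python3 -m inch '0 30 -8 0 0.2';python3 -m inch '0 30 -8 0 0.2';python3 -m inch '0 30 -8 0 0.2'; python3 -m inch '0 30 -8 0 0.2';python3 -m inch '0 30 -8 0 0.2';python3 -m inch '0 30 -8 0 0.2'; python3 -m inch '0 30 -8 0 0.2';python3 -m inch '0 30 -8 0 0.2'; python3 -m inch '0 0 0 0 0.2; 0 0 0 0 0.2'
python3 - <<'E'
from h import *
go((.6,.35,.45),1.981)
R=Ro.from_euler("xyz",robot.get_obs()["ee_rot"]).as_matrix();print(R.round(3))
E
```

```text
time: 8.52
tool_pos: [0.7457, 0.3583, 0.4649]
ee_rot: [2.728, -0.012, 1.99]
wrist_force: [-0.9, 0.2, 0.2]
width: 0.0753
time: 8.6
tool_pos: [0.7557, 0.3617, 0.4692]
ee_rot: [2.697, -0.013, 1.99]
wrist_force: [0.4, -0.5, -1.0]
width: 0.0751
time: 8.68
tool_pos: [0.7645, 0.3646, 0.475]
ee_rot: [2.665, -0.014, 1.991]
wrist_force: [0.6, -0.2, -0.1]
width: 0.0752
time: 8.77
tool_pos: [0.7724, 0.3672, 0.4819]
ee_rot: [2.633, -0.014, 1.991]
wrist_force: [-0.5, 0.8, 0.9]
width: 0.075
time: 8.85
tool_pos: [0.7795, 0.3693, 0.4899]
ee_rot: [2.601, -0.015, 1.991]
wrist_force: [-0.3, 0.6, -0.3]
width: 0.0752
time: 8.93
tool_pos: [0.786, 0.3712, 0.4988]
ee_rot: [2.57, -0.016, 1.992]
wrist_force: [-0.1, 0.6, 0.1]
width: 0.0751
time: 9.02
tool_pos: [0.7916, 0.3728, 0.5085]
ee_rot: [2.538, -0.016, 1.992]
wrist_force: [0.9, 0.2, 0.2]
width: 0.0752
time: 9.1
tool_pos: [0.7966, 0.374, 0.5193]
ee_rot: [2.506, -0.017, 1.993]
wrist_force: [0.0, 0.5, 0.5]
width: 0.0749
time: 9.18
tool_pos: [0.8008, 0.375, 0.5307]
ee_rot: [2.475, -0.017, 1.993]
wrist_force: [0.3, -0.6, -0.4]
width: 0.075
time: 9.35
tool_pos: [0.8003, 0.3747, 0.532]
ee_rot: [2.473, -0.017, 1.993]
wrist_force: [-0.5, 0.1, 0.7]
width: 0.0751
t 9.35 pos [0.8003 0.3747 0.532 ] rpy [ 2.4732 -0.0169  1.9931] q [ 0.351  0.541  0.274  0.058  1.66  -1.611] w 0.0751 F [-0.5  0.1  0.7]
ROW cm [  5.82 -20.27  -5.43] spin 0.01205263687048852
[[-0.41   0.72   0.56 ]
 [ 0.912  0.312  0.266]
 [ 0.017  0.62  -0.785]]
```

Run:
```python
from h import *
s=lambda x,y,z:ray("scene",215+x/9-.5+.0,140+y/9-.5,z)
t=lambda x,y,z:ray("top",195+x/7-.5,125+y/7-.5,z)
obs=[]
for P,h in((s(72,472,.01),(-65,55)),(s(492,493,.01),(-65,-75)),(s(62,230,.125),(-75,48)),(s(415,252,.125),(-75,-48)),
  (t(60,135,.198),(55,48)),(t(293,32,.198),(55,-48)),(t(480,372,.01),(-65,-75)),
  (s(240,417,.069),(-90,0)),(t(346,484,.069),(-90,0)),(s(453,352,.056),(-50,-57)),(s(486,356,.056),(-50,-67))):
    obs.append((h,P[:2]*1000))
A=np.array([o[0] for o in obs],float);B=np.array([o[1] for o in obs])
a,b=A-A.mean(0),B-B.mean(0)
th=np.arctan2((a[:,0]*b[:,1]-a[:,1]*b[:,0]).sum(),(a*b).sum())
R=np.array([[np.cos(th),-np.sin(th)],[np.sin(th),np.cos(th)]]);tt=B.mean(0)-R@A.mean(0)
print("yaw",np.degrees(th),"org",tt);print((B-(A@R.T+tt)).round(1).tolist())
np.savez("hop.npz",R=R,t=tt)
H=lambda P:(R.T@(np.array(P[:2])*1000-tt)).round(1)
print("red",[H(s(x,y,z)) for x,y,z in((450,217,.066),(512,219,.066),(481,250,.056))],H(t(415,245,.066)))
print("ptr S",H(s(447,137,.066)))
print("grip",R@[-90,0]+tt)
go((.50,.15,.36),th+np.pi/2)
```

```text
yaw 22.631510081298313 org [684.2650233  189.53287052]
[[-2.0, -1.9], [-0.8, 2.9], [1.3, 1.6], [1.7, 1.9], [-0.5, -2.9], [-0.8, -0.5], [0.7, 0.7], [0.9, 0.4], [-1.9, -1.2], [1.0, -0.6], [0.3, -0.5]]
red [array([ -5.7, -54. ]), array([ -4.9, -72.4]), array([ -9. , -63.8])] [-11.7 -67.2]
ptr S [ 26.8 -51.1]
grip [601.19513738 154.90060158]
t 9.35 pos [0.8003 0.3747 0.532 ] rpy [ 2.4732 -0.0169  1.9931] q [ 0.351  0.541  0.274  0.058  1.66  -1.611] w 0.0751 F [-0.5  0.1  0.7]
ROW cm [ -8.48 -39.29  -9.29] spin 0.027261944458647047
```

```bash
python3 -m inch '-1 -4 -3 0.02 0.4; -2 -8 -5 0.02 0.4; -3 -12 -6 0.02 0.4; -4 -16 -7 0.02 0.4; -5 -20 -8 0.02 0.4; -6 -24 -9 0.02 0.4; -7 -28 -9.3 0.02 0.4; -8 -32 -9.3 0.02 0.4; -8.5 -36 -9.3 0.02 0.4; -8.5 -39.3 -9.3 0.02 0.4; -8.5 -39.3 -9.3 0.02 0.4; -8.5 -39.3 -9.3 0.02 0.4'
python3 - <<'E'
from h import *
R=Ro.from_euler("xyz",robot.get_obs()["ee_rot"]).as_matrix()
g=np.array([.6005,.1545,.057]); z=R[:,2]; print(z)
go(g+.019*z-.12*z,np.radians(113)); go(g+.019*z)
E
```

```text
time: 10.35
tool_pos: [0.4974, 0.1486, 0.3569]
ee_rot: [2.477, -0.03, 1.976]
wrist_force: [0.6, 0.4, -1.0]
width: 0.0565
[ 0.55721756  0.26471697 -0.78704099]
t 10.35 pos [0.4974 0.1486 0.3569] rpy [ 2.4774 -0.0304  1.9755] q [-0.003 -0.466  1.682  0.278  1.32  -1.952] w 0.0565 F [ 0.6  0.4 -1. ]
ROW cm [ -4.43 -10.77  19.41] spin 0.0032976183909445567
t 10.35 pos [0.4974 0.1486 0.3569] rpy [ 2.4774 -0.0304  1.9755] q [-0.003 -0.466  1.682  0.278  1.32  -1.952] w 0.0565 F [ 0.6  0.4 -1. ]
ROW cm [ -4.43 -10.77  31.41] spin None
```

```bash
python3 -m inch '-1.3 -3.2 2 0 0.4; -2.6 -6.4 4 0 0.4; -3.9 -9.6 6 0 0.4; -4.4 -10.8 9.5 0 0.4; -4.4 -10.8 13 0 0.4; -4.4 -10.8 16.5 0 0.4; -4.4 -10.8 19.4 0 0.4; -4.4 -10.8 19.4 0 0.4; -4.4 -10.8 19.4 0 0.4'
python3 - <<'E'
from h import *
R=Ro.from_euler("xyz",robot.get_obs()["ee_rot"]).as_matrix()
g=np.array([.6005,.1545,.057]); z=R[:,2]
go(g+.019*z,np.radians(113))
for n in("scene","top"):
    p,d=robot.snapshot(n); cv2.imwrite(f"pics/{n}4z.png",cv2.resize(p[120:270,190:330],None,fx=4,fy=4))
E
```

```text
time: 11.1
tool_pos: [0.5446, 0.1288, 0.1358]
ee_rot: [2.479, -0.032, 1.977]
wrist_force: [0.5, 0.3, 0.5]
width: 0.0563
t 11.1 pos [0.5446 0.1288 0.1358] rpy [ 2.4794 -0.0316  1.977 ] q [-0.06  -0.303  2.012  0.4    0.874 -2.197] w 0.0563 F [0.5 0.3 0.5]
ROW cm [-9.00e-02  1.00e-02  1.19e+01] spin 0.004766648322286571
```

View pics/scene4z.png

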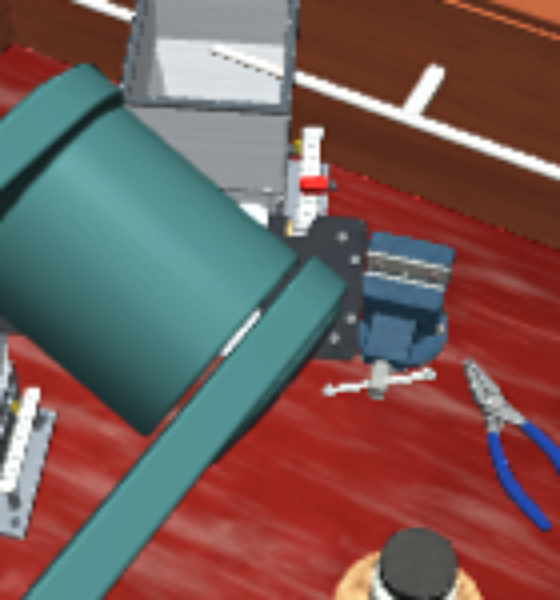

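View pics/top4z.png

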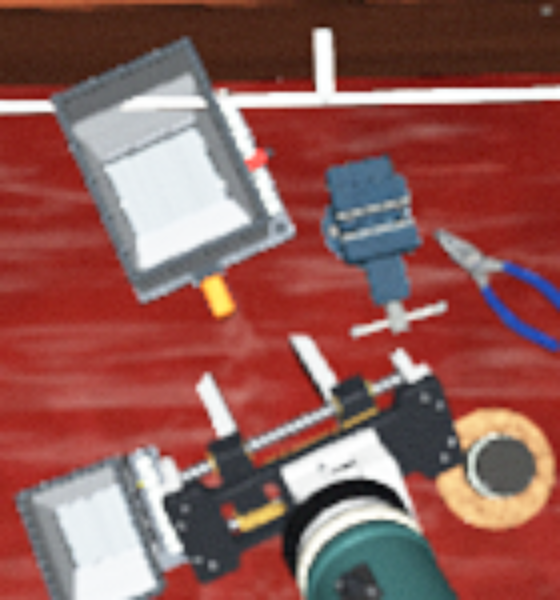

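Run:
```python
from h import *
z=np.load("hop.npz");R,t=z["R"],z["t"]
for n,b in(("top",(271,157,303,206)),("scene",(274,175,308,222))):
    C=cloud(n,np.load(f"pics/{n}0.npy"))[b[1]:b[3],b[0]:b[2]].reshape(-1,3)
    w=C[(C[:,2]>.02)&(C[:,2]<.3)]; print(n,len(w),np.percentile(w[:,2],[50,90,99,100]).round(3))
    h=((w[:,:2]*1000-t)@R)
    for lo in(-200,-160,-120,-80,-40,0):
        m=(h[:,0]>lo)&(h[:,0]<lo+40)
        if m.sum(): print(lo,m.sum(),"zmax",np.percentile(w[m,2],97).round(3),"y",np.percentile(h[m,1],97).round())
for n in("scene","top"):
    K,E=cam(n); o=robot.get_obs()["tool_pos"]; c=E[:3,:3]@o+E[:3,3]; print(n,(K@c/c[2])[:2])
```

```text
top 644 [0.063 0.077 0.078 0.08 ]
-200 32 zmax 0.077 y -106.0
-160 130 zmax 0.063 y -85.0
-120 253 zmax 0.078 y -97.0
-80 222 zmax 0.078 y -102.0
-40 7 zmax 0.049 y -112.0
scene 697 [0.067 0.073 0.075 0.076]
-200 36 zmax 0.074 y -107.0
-160 152 zmax 0.06 y -94.0
-120 322 zmax 0.074 y -97.0
-80 187 zmax 0.075 y -102.0
scene [239.19954357 188.13286946]
top [253.05587503 210.49338878]
```

```bash
python3 -m inch '-0.1 0 3 0 0.4; -0.1 0 6 0 0.4; -0.1 0 8 0 0.4; -0.1 0 9.5 0 0.4; -0.1 0 10.7 0 0.4; -0.1 0 11.5 0 0.4; -0.1 0 11.8 0 0.4; -0.1 0 11.8 0 0.4; -0.1 0 11.8 0 0.4'
python3 - <<'E'
from h import *
R=Ro.from_euler("xyz",robot.get_obs()["ee_rot"]).as_matrix()
g=np.array([.6005,.1545,.057]); z=R[:,2]
go(g+.019*z,np.radians(113))
for n in("scene","top"):
    p,d=robot.snapshot(n); cv2.imwrite(f"pics/{n}5z.png",cv2.resize(p[120:230,200:320],None,fx=5,fy=5))
E
```

```text
time: 11.95
tool_pos: [0.6127, 0.1583, 0.0482]
ee_rot: [2.472, -0.028, 1.976]
wrist_force: [-0.2, 0.3, 0.6]
width: 0.0564
t 11.95 pos [0.6127 0.1583 0.0482] rpy [ 2.4717 -0.028   1.9759] q [ 0.021 -0.023  1.973  0.454  0.614 -2.241] w 0.0564 F [-0.2  0.3  0.6]
ROW cm [ 0.16 -0.45  0.43] spin 0.003701155665465361
```

View pics/top5z.png

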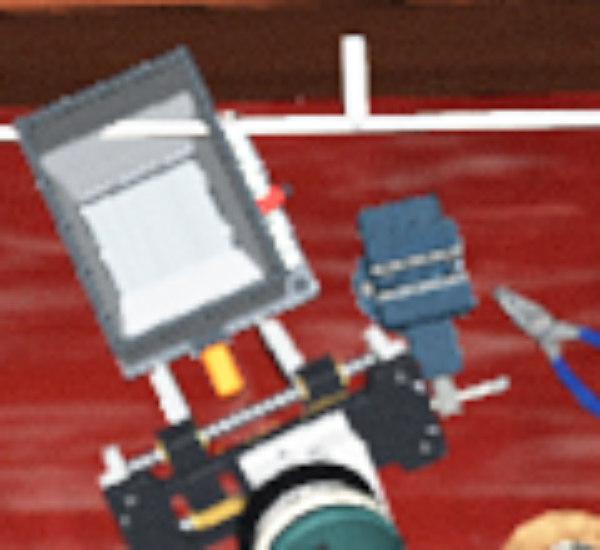

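View pics/scene5z.png

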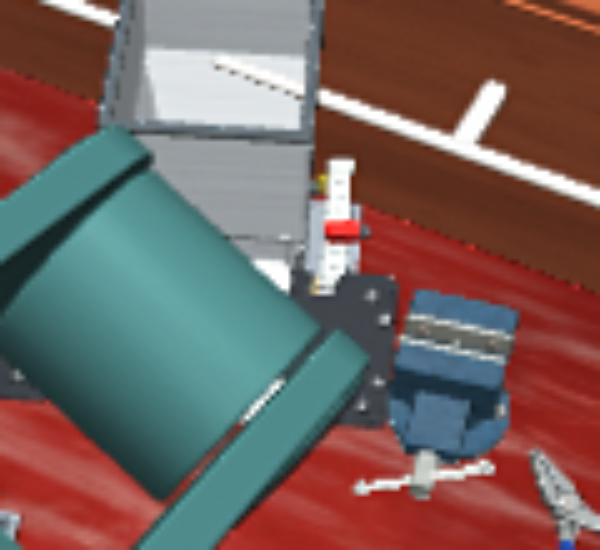

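```bash
python3 -m inch '0.15 -0.4 0.4 0 0.4; 0.15 -0.4 0.4 0 0.4; 0.15 -0.4 0.4 0 0.6; 0.15 -0.4 0.4 0 0.75; 0.15 -0.4 0.4 0 1; 0.15 -0.4 0.4 0 1; 0.15 -0.4 0.4 0 1; 0.15 -0.4 0.4 0 1'
python3 - <<'E'
from h import *
z=np.load("hop.npz");R=z["R"]
o=robot.get_obs(); Rt=Ro.from_euler("xyz",o["ee_rot"]).as_matrix()
d=Rt.T@np.r_[R@[-1,0],0]; print("pull dir tool",d)
go(o["tool_pos"]+.033*np.r_[R@[-1,0],0],np.radians(113))
p,_=robot.snapshot("scene"); print(blobs(p,(23,110,100),(34,255,255),(255,140,285,180),1)[0],blobs(p,(0,200,170),(6,255,255),(255,140,285,180))[0])
E
```

```text
time: 12.72
tool_pos: [0.6115, 0.1592, 0.0426]
ee_rot: [2.471, -0.027, 1.976]
wrist_force: [2.3, -4.6, -0.5]
width: 0.0195
pull dir tool [ 0.00976187 -0.78385804 -0.62086333]
t 12.72 pos [0.6115 0.1592 0.0426] rpy [ 2.4714 -0.0272  1.9756] q [ 0.024 -0.017  1.98   0.46   0.6   -2.247] w 0.0195 F [ 2.3 -4.6 -0.5]
ROW cm [ 0.03 -2.59 -2.05] spin 0.003334259770765069
[([264, 155, 1, 3, 3], [264.0, 156.0])] [([265, 164, 6, 3, 9], [267.67, 165.11])]
```

```bash
python3 -m inch '0 0 0 0 1; 0 0 0 0 1; 0 -0.3 -0.24 0 1; 0 -0.6 -0.48 0 1; 0 -0.9 -0.72 0 1; 0 -1.2 -0.96 0 1; 0 -1.5 -1.2 0 1;  0 -1.8 -1.4 0 1; 0 -1.8 -1.4 0 1'
python3 - <<'E'
from h import *
z=np.load("hop.npz");R,t=z["R"],z["t"]
o=robot.get_obs(); 
go(o["tool_pos"]+.01*np.r_[R@[-1,0],0],np.radians(113)); print("TCP hopper",R.T@(o["tool_pos"][:2]*1000-t), "start",R.T@(np.array([611.5,159.2])-t))
p,_=robot.snapshot("scene"); cv2.imwrite("pics/s6.png",cv2.resize(p[145:185,245:290],None,fx=13,fy=13,interpolation=0))
E
```

```text
time: 13.52
tool_pos: [0.5909, 0.15, 0.0425]
ee_rot: [2.47, -0.026, 1.975]
wrist_force: [3.2, 3.1, -3.3]
width: 0.0161
t 13.52 pos [0.5909 0.15   0.0425] rpy [ 2.4703 -0.0264  1.9749] q [ 0.003 -0.067  2.029  0.476  0.609 -2.277] w 0.0161 F [ 3.2  3.1 -3.3]
ROW cm [ 0.01 -0.78 -0.62] spin 0.0026682620917961586
TCP hopper [-101.35399131   -0.55969113] start [-7.88342035e+01  2.99736343e-03]
```

View pics/s6.png

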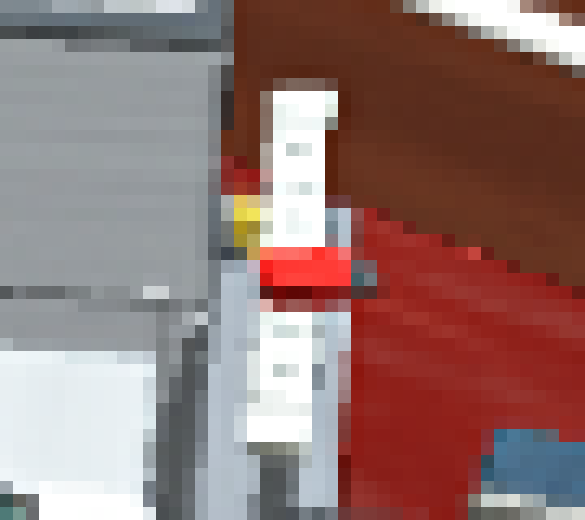

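Run:
```python
from h import *
z=np.load("hop.npz");R,t=z["R"],z["t"]
H=lambda x,y,zz:(R.T@(ray("scene",245+x/13-.5,145+y/13-.5,zz)[:2]*1000-t)).round(1)
print("marker top face back/front/centre",H(305,247,.066),H(305,285,.066),H(305,266,.066),"front bottom",H(305,300,.056))
print("pointer",[H(246,y,.066) for y in(198,204,210)],"bottom front",H(246,258,.052))
p,_=robot.snapshot("scene")
h=cv2.cvtColor(p,cv2.COLOR_BGR2HSV)
for y in range(156,172): print(y,[tuple(int(a) for a in p[y,x]) for x in(263,264,266,268,270)])
```

```text
marker top face back/front/centre [ -4.5 -63.2] [-14.9 -63.8] [ -9.7 -63.5] front bottom [-10.1 -63.9]
pointer [array([  8.1, -50.2]), array([  6.4, -50.3]), array([  4.7, -50.5])] bottom front [  4.1 -50.9]
156 [(29, 48, 98), (22, 43, 93), (255, 255, 255), (229, 231, 224), (14, 34, 90)]
157 [(21, 26, 104), (20, 41, 95), (255, 255, 255), (255, 255, 255), (14, 35, 90)]
158 [(32, 37, 150), (24, 27, 145), (255, 255, 255), (255, 255, 255), (14, 35, 89)]
159 [(37, 57, 155), (35, 48, 141), (255, 255, 247), (221, 223, 211), (15, 35, 90)]
160 [(93, 194, 228), (127, 191, 215), (255, 255, 255), (255, 255, 255), (56, 55, 105)]
161 [(75, 213, 228), (90, 227, 242), (255, 255, 254), (255, 255, 254), (172, 159, 141)]
162 [(30, 146, 173), (50, 137, 157), (255, 255, 254), (250, 252, 245), (146, 136, 118)]
163 [(45, 140, 158), (88, 165, 179), (255, 255, 255), (255, 255, 254), (132, 123, 138)]
164 [(77, 88, 84), (80, 154, 193), (101, 109, 255), (94, 104, 254), (65, 71, 255)]
165 [(180, 167, 152), (195, 180, 195), (49, 55, 255), (51, 58, 255), (55, 62, 255)]
166 [(202, 192, 177), (189, 178, 172), (55, 60, 255), (59, 66, 255), (54, 60, 255)]
167 [(199, 188, 175), (185, 174, 160), (4, 6, 107), (6, 7, 95), (17, 20, 129)]
168 [(198, 187, 175), (199, 190, 187), (56, 60, 142), (79, 83, 153), (83, 81, 145)]
169 [(199, 188, 177), (207, 200, 187), (247, 251, 240), (255, 255, 255), (216, 204, 184)]
170 [(198, 187, 176), (213, 206, 194), (219, 220, 207), (243, 245, 238), (207, 195, 180)]
171 [(189, 178, 168), (191, 189, 179), (255, 255, 255), (255, 255, 255), (204, 193, 179)]
```

Run:
```python
from h import *
S=cv2.imread("pics/scene0.png")
for y in range(152,160): print(y,[tuple(int(a) for a in S[y,x]) for x in(262,263,264,265)])
p,d=robot.snapshot("top"); cv2.imwrite("pics/t6.png",cv2.resize(p[140:215,215:275],None,fx=8,fy=8,interpolation=0))
z=np.load("hop.npz");R,t=z["R"],z["t"]
def pj(n,h):
    K,E=cam(n); w=np.r_[(R@np.array(h[:2])+t)/1000,h[2]/1000]; c=K@(E[:3,:3]@w+E[:3,3]); return (c/c[2])[:2].round(2)
for x in (25,10,5,2.5,0): print(x,"ptr scene",pj("scene",(x,-52,66)),pj("scene",(x,-52,52)))
for zc in(61,56):
  for x in(-10,-6): print("marker mid",x,zc,pj("scene",(x,-62,zc+5)),pj("top",(x,-62,zc+5)))
T=cv2.imread("pics/top0.png").astype(float)
q=T[150:170,245:265]; m=q[...,2]-np.maximum(q[...,0],q[...,1]); hm=(m>110)
v,u=np.mgrid[150:170,245:265]; print("top red cent",(u*m*hm).sum()/(m*hm).sum(),(v*m*hm).sum()/(m*hm).sum(),hm.sum())
```

```text
152 [(41, 43, 52), (29, 48, 101), (25, 43, 95), (106, 116, 136)]
153 [(42, 44, 53), (28, 48, 103), (24, 43, 96), (96, 106, 129)]
154 [(40, 41, 55), (27, 48, 101), (24, 58, 105), (100, 112, 134)]
155 [(32, 47, 97), (33, 88, 125), (41, 183, 201), (107, 178, 184)]
156 [(118, 111, 99), (60, 100, 104), (26, 133, 157), (153, 176, 178)]
157 [(117, 111, 100), (88, 115, 114), (37, 124, 140), (148, 173, 176)]
158 [(64, 59, 55), (63, 66, 67), (26, 84, 111), (146, 166, 195)]
159 [(53, 54, 108), (46, 48, 133), (38, 39, 140), (125, 126, 150)]
25 ptr scene [264.47 155.22] [264.31 158.74]
10 ptr scene [264.12 159.26] [263.96 162.76]
5 ptr scene [264.   160.62] [263.85 164.12]
2.5 ptr scene [263.94 161.31] [263.79 164.81]
0 ptr scene [263.89 161.99] [263.73 165.49]
marker mid -10 61 [267.4  165.01] [251.92 159.67]
marker mid -6 61 [267.48 163.9 ] [251.37 158.44]
marker mid -10 56 [267.33 166.27] [251.94 160.02]
marker mid -6 56 [267.41 165.15] [251.39 158.8 ]
top red cent 253.96530677802764 158.31416639897205 22
```

View pics/t6.png

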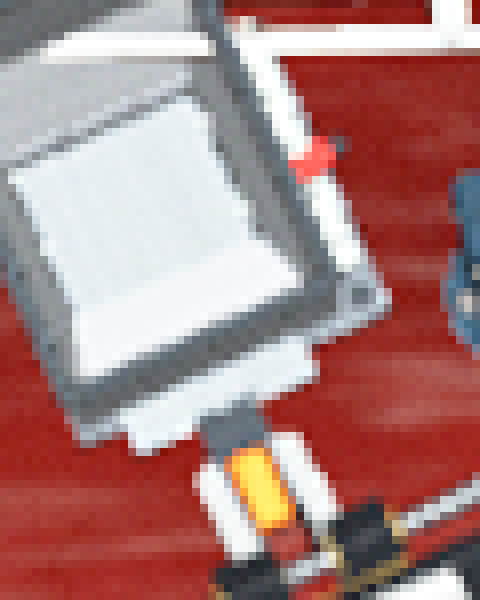

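Run:
```python
from h import *
z=np.load("hop.npz");R,t=z["R"],z["t"]
for n,f in(("scene","scene0"),("scene","scene3"),("top","top0"),("top","top3")):
    I=cv2.imread(f"pics/{f}.png").astype(float); C=cloud(n,np.load(f"pics/{f}.npy"))
    b=(258,148,280,176) if n=="scene" else (243,150,268,170)
    m=I[...,2]-np.maximum(I[...,0],I[...,1]); k=np.zeros(m.shape,bool); k[b[1]:b[3],b[0]:b[2]]=True
    red=(m>140)&k&(I[...,2]>200); wh=(I.min(-1)>235)&k
    v,u=np.nonzero(red); w=m[red]
    print(f,"red n",red.sum(),"cent",(u*w).sum()/w.sum(),(v*w).sum()/w.sum(),"z med",np.median(C[red][:,2]),"H",np.median((C[red][:,:2]*1000-t)@R,axis=0),"| white n",wh.sum(),"z",np.median(C[wh][:,2]), "xs",u.min(),u.max(),v.min(),v.max())
    print(C[red][:,2].round(3)[:25])
print(tri(267.7,165.1,253.96,158.4))
```

```text
scene0 red n 19 cent 268.01510067114094 165.14401565995524 z med 0.06556226906259287 H [-10.11403761 -63.60232334] | white n 68 z 0.05560350722187182 xs 265 271 164 166
[0.064 0.068 0.066 0.066 0.064 0.066 0.065 0.067 0.066 0.066 0.065 0.065
 0.064 0.066 0.064 0.066 0.065 0.066 0.066]
scene3 red n 19 cent 268.01729910714283 165.14313616071428 z med 0.06519145228184692 H [ -9.65653306 -63.59935259] | white n 56 z 0.05552104440771055 xs 265 271 164 166
[0.067 0.067 0.068 0.065 0.065 0.065 0.064 0.067 0.066 0.065 0.065 0.065
 0.064 0.065 0.063 0.065 0.065 0.065 0.064]
top0 red n 14 cent 254.27813953488373 159.23023255813953 z med 0.06691804860963957 H [-12.30058905 -69.52449139] | white n 43 z 0.057460664921266065 xs 252 256 157 161
[0.003 0.003 0.069 0.063 0.066 0.067 0.065 0.07  0.068 0.068 0.067 0.062
 0.07  0.068]
top3 red n 13 cent 254.237 159.2415 z med 0.06522574169774233 H [-12.70358374 -69.4913664 ] | white n 47 z 0.05666353900656655 xs 252 256 157 161
[ 0.002 -0.     0.067  0.064  0.066  0.065  0.069  0.069  0.065  0.069
  0.064  0.065  0.07 ]
[0.70098811 0.12506759 0.06580349]
```

```bash
python3 -m inch '0 -0.3 -0.24 0 1; 0 -0.6 -0.48 0 1; 0 -0.9 -0.72 0 1; 0 -1.05 -0.82 0 1; 0 -1.05 -0.82 0 1; 0 -1.05 -0.82 0 1'
python3 - <<'E'
from h import *
z=np.load("hop.npz");R,t=z["R"],z["t"]
o=robot.get_obs(); 
go(o["tool_pos"]+.01*np.r_[R@[-1,0],0],np.radians(113)); print("TCP hopper",R.T@(o["tool_pos"][:2]*1000-t))
p,_=robot.snapshot("scene"); cv2.imwrite("pics/s7.png",cv2.resize(p[145:185,245:290],None,fx=13,fy=13,interpolation=0))
for y in range(158,172): print(y,[tuple(int(a) for a in p[y,x]) for x in(262,263,264,265,268)])
E
```

```text
time: 14.17
tool_pos: [0.5789, 0.1449, 0.0425]
ee_rot: [2.47, -0.026, 1.975]
wrist_force: [3.8, 3.0, -3.5]
width: 0.016
t 14.17 pos [0.5789 0.1449 0.0425] rpy [ 2.4702 -0.0264  1.9751] q [-0.011 -0.098  2.057  0.485  0.617 -2.295] w 0.016 F [ 3.8  3.  -3.5]
ROW cm [ 0.01 -0.78 -0.62] spin 0.0029090595406002784
TCP hopper [-114.41391285   -0.61432141]
158 [(35, 39, 130), (31, 37, 150), (22, 26, 144), (146, 151, 187), (255, 255, 255)]
159 [(50, 53, 131), (45, 50, 149), (38, 42, 137), (125, 128, 149), (219, 221, 210)]
160 [(179, 167, 157), (164, 157, 171), (166, 160, 175), (209, 215, 220), (255, 255, 255)]
161 [(176, 166, 154), (202, 191, 177), (200, 192, 178), (230, 231, 222), (255, 255, 254)]
162 [(203, 190, 179), (199, 186, 174), (190, 179, 168), (203, 206, 195), (250, 251, 244)]
163 [(201, 189, 177), (199, 200, 190), (208, 206, 196), (250, 248, 239), (255, 255, 254)]
164 [(139, 185, 182), (113, 255, 255), (115, 255, 255), (129, 129, 250), (94, 103, 254)]
165 [(121, 139, 139), (25, 131, 153), (21, 87, 147), (34, 31, 248), (51, 58, 255)]
166 [(84, 110, 112), (36, 145, 166), (33, 133, 163), (27, 24, 211), (59, 66, 255)]
167 [(99, 98, 91), (65, 130, 137), (40, 134, 153), (32, 27, 83), (6, 8, 94)]
168 [(97, 94, 88), (95, 122, 122), (134, 173, 184), (177, 178, 220), (78, 82, 152)]
169 [(207, 195, 184), (205, 191, 179), (211, 201, 188), (240, 243, 234), (255, 255, 255)]
170 [(200, 188, 178), (198, 187, 176), (211, 204, 192), (248, 249, 243), (242, 245, 238)]
171 [(198, 188, 177), (187, 177, 166), (189, 188, 178), (255, 255, 255), (255, 255, 255)]
```

View pics/s7.png

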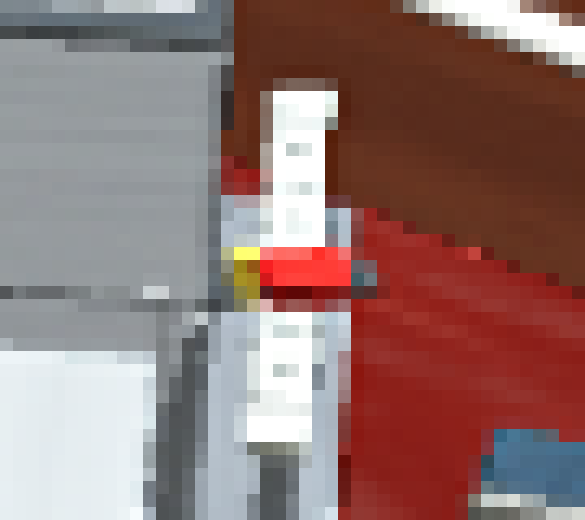

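```bash
python3 -m inch '0 -0.12 -0.1 0 1; 0 -0.2 -0.16 0 1; 0 -0.2 -0.16 0 1; 0 -0.2 -0.16 0 1'
python3 - <<'E'
from h import *
z=np.load("hop.npz");R,t=z["R"],z["t"]
o=robot.get_obs(); print("TCP hopper",R.T@(o["tool_pos"][:2]*1000-t))
p,_=robot.snapshot("scene"); cv2.imwrite("pics/s8.png",cv2.resize(p[145:185,245:290],None,fx=13,fy=13,interpolation=0))
for y in range(161,171): print(y,[tuple(int(a) for a in p[y,x]) for x in(262,263,264,265,268)])
E
```

```text
time: 14.55
tool_pos: [0.5769, 0.1441, 0.0425]
ee_rot: [2.47, -0.027, 1.975]
wrist_force: [6.0, 3.4, -4.3]
width: 0.0161
TCP hopper [-116.57746376   -0.60394115]
161 [(176, 166, 154), (202, 191, 177), (199, 192, 178), (230, 231, 222), (255, 255, 254)]
162 [(202, 191, 180), (198, 187, 176), (190, 181, 170), (202, 205, 195), (250, 251, 244)]
163 [(202, 189, 177), (197, 183, 170), (206, 196, 183), (249, 250, 241), (255, 255, 254)]
164 [(193, 182, 172), (139, 150, 143), (138, 148, 174), (126, 129, 250), (93, 102, 254)]
165 [(150, 217, 218), (86, 255, 255), (79, 255, 255), (34, 30, 247), (51, 57, 255)]
166 [(102, 125, 126), (30, 138, 161), (31, 127, 159), (27, 22, 209), (59, 65, 255)]
167 [(88, 118, 120), (45, 134, 150), (33, 131, 150), (32, 27, 81), (6, 8, 94)]
168 [(82, 82, 78), (61, 120, 130), (95, 166, 192), (178, 177, 219), (78, 81, 151)]
169 [(141, 130, 121), (179, 165, 154), (213, 202, 188), (241, 244, 234), (255, 255, 255)]
170 [(202, 191, 180), (200, 188, 177), (212, 204, 193), (248, 249, 243), (242, 244, 237)]
```

View pics/s8.png

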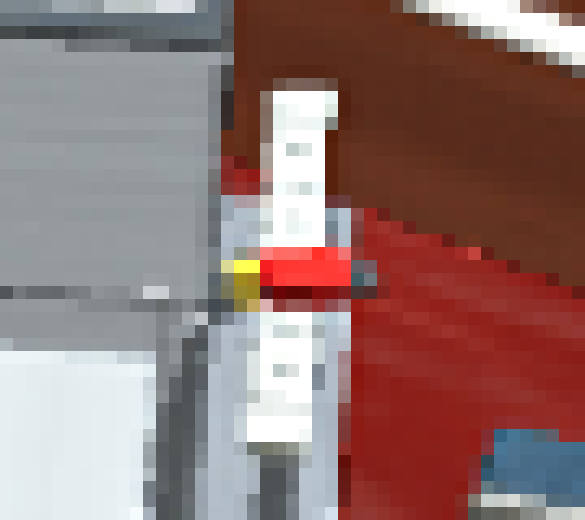

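Run:
```python
from h import *
p,d=robot.snapshot("top"); cv2.imwrite("pics/t9.png",cv2.resize(p[120:290,180:340],None,fx=4,fy=3.5))
C=cloud("top",np.load("pics/top0.npy"));w=C[228:280,190:245].reshape(-1,3)
for a in np.arange(.36,.52,.02):
    m=(w[:,0]>a)&(w[:,0]<a+.02)&(w[:,2]>.02)&(w[:,2]<.3)
    if m.sum(): print(a.round(2),"y",np.percentile(w[m,1],[2,98]).round(3),"z",np.percentile(w[m,2],[50,97]).round(3))
m=(w[:,2]>.1)&(w[:,2]<.2);print(w[m].min(0),w[m].max(0))
R=Ro.from_euler("xyz",robot.get_obs()["ee_rot"]).as_matrix();print(R.round(3))
o=robot.get_obs()["tool_pos"]
for x in(-.0885,.0885):
  for y in(-.0375,.0375): print("body corner",(o+R@[x,y,-.097]).round(3),(o+R@[x,y,-.15]).round(3))
```

```text
0.36 y [0.214 0.26 ] z [0.091 0.146]
0.38 y [0.195 0.265] z [0.09  0.145]
0.4 y [0.194 0.271] z [0.069 0.145]
0.42 y [0.192 0.278] z [0.047 0.145]
0.44 y [0.198 0.285] z [0.049 0.146]
0.46 y [0.205 0.284] z [0.087 0.147]
0.48 y [0.21  0.235] z [0.108 0.145]
[0.37420958 0.19171447 0.10014632] [0.48269913 0.28843634 0.14875389]
[[-0.393  0.726  0.564]
 [ 0.919  0.293  0.264]
 [ 0.026  0.622 -0.782]]
body corner [0.53  0.026 0.093] [0.5   0.012 0.134]
body corner [0.584 0.048 0.139] [0.554 0.034 0.181]
body corner [0.46  0.189 0.097] [0.43  0.175 0.139]
body corner [0.515 0.211 0.144] [0.485 0.197 0.185]
```

View pics/t9.png

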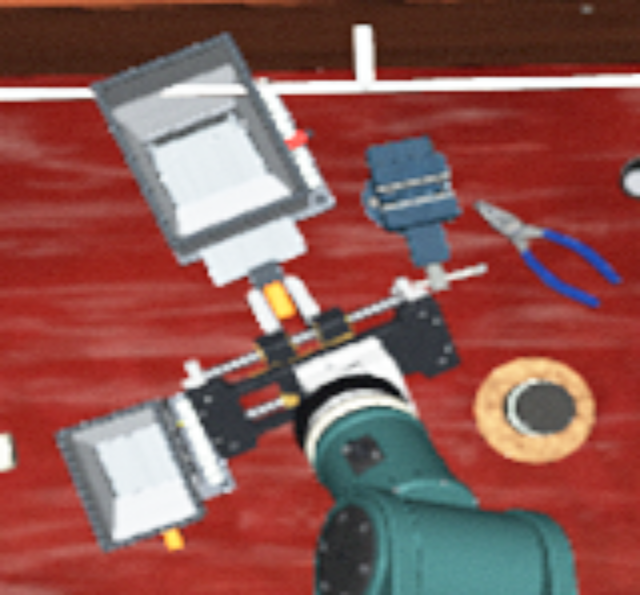

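```bash
python3 -m inch '0 0 0 0 0.85; 0 0 0 0 0.7; 0 0 0 0 0.6; 0 0 0 0 0.5; 0 0 0 0 0.5; 0 0.6 -0.8 0 0.5; 0 1.5 -2 0 0.5; 0 3.1 -4 0 0.5; 0 5.2 -6.6 0 0.5; 0.3 7.5 -9.4 0 0.5; 0.3 10 -12.5 0 0.5; 0.3 12.5 -15.5 0 0.5; 0.3 15 -19 0 0.5; 0.3 15 -19 0 0.5; 0.3 15 -19 0 0.5'
python3 - <<'E'
from h import *
go((.4,.1,.3))
for n in("scene","top"):
    p,d=robot.snapshot(n); cv2.imwrite(f"pics/{n}10.png",p)
    if n=="scene":
        cv2.imwrite("pics/s10.png",cv2.resize(p[145:185,245:290],None,fx=13,fy=13,interpolation=0))
        for y in range(161,171): print(y,[tuple(int(a) for a in p[y,x]) for x in(262,263,264,265,268)])
E
```

```text
time: 15.9
tool_pos: [0.5787, 0.1404, 0.2912]
ee_rot: [2.461, -0.022, 1.975]
wrist_force: [-0.4, -0.5, -1.6]
width: 0.0472
t 15.9 pos [0.5787 0.1404 0.2912] rpy [ 2.4607 -0.0224  1.9747] q [-0.023 -0.3    1.707  0.311  1.124 -2.036] w 0.0472 F [-0.4 -0.5 -1.6]
ROW cm [  3.32 -13.5  -11.97] spin None
161 [(188, 177, 164), (214, 203, 188), (212, 204, 190), (237, 239, 232), (255, 255, 255)]
162 [(214, 203, 191), (211, 199, 188), (202, 194, 182), (215, 218, 208), (254, 255, 249)]
163 [(214, 201, 189), (209, 195, 182), (220, 209, 196), (255, 255, 247), (255, 255, 255)]
164 [(206, 195, 183), (147, 160, 153), (149, 160, 187), (136, 140, 254), (102, 112, 255)]
165 [(160, 229, 231), (93, 255, 255), (85, 255, 255), (36, 32, 252), (56, 62, 255)]
166 [(109, 135, 134), (34, 149, 173), (33, 137, 171), (29, 24, 222), (64, 71, 255)]
167 [(95, 128, 129), (49, 145, 161), (36, 141, 161), (36, 30, 90), (8, 9, 103)]
168 [(90, 90, 86), (66, 129, 140), (103, 178, 204), (191, 190, 232), (86, 90, 163)]
169 [(152, 140, 131), (191, 176, 163), (226, 215, 200), (248, 250, 241), (255, 255, 255)]
170 [(215, 203, 192), (212, 200, 188), (225, 218, 206), (253, 253, 249), (248, 250, 244)]
```

View pics/scene10.png

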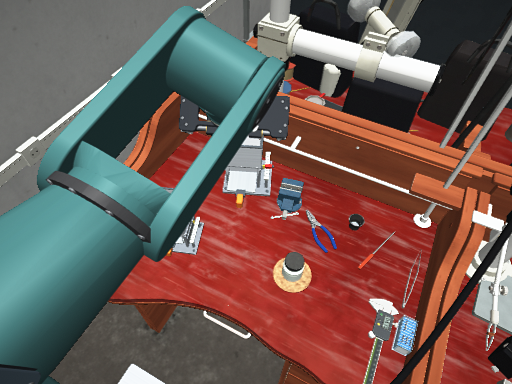

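View pics/top10.png

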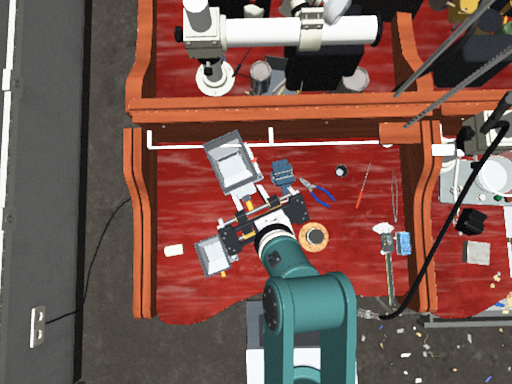

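View pics/s10.png

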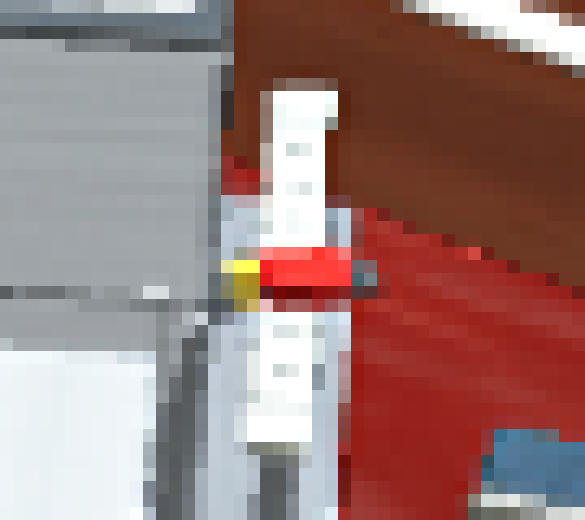

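Run:
```python
from h import *
p=cv2.imread("pics/scene10.png")
b,_=blobs(p,(0,0,0),(180,90,90),(275,245,315,290),30); print(b)
u,v=b[0][1]; print("jar",ray("scene",u,v,.067),"mat",ray("scene",291.73,274.2,.004))
for bx in((300,205,340,255),(345,210,370,232)):
    a=cv2.imread("pics/scene0.png")[bx[1]:bx[3],bx[0]:bx[2]].astype(int); c=p[bx[1]:bx[3],bx[0]:bx[2]].astype(int); print((abs(a-c).max(-1)>60).sum())
a=cv2.imread("pics/top0.png")[240:262,160:188].astype(int);c=cv2.imread("pics/top10.png")[240:262,160:188].astype(int);print((abs(a-c).max(-1)>60).sum())
robot.close_job()
```

```text
[([285, 258, 17, 13, 59], [291.14, 266.39])]
jar [ 0.4574461  -0.04598062  0.067     ] mat [ 0.47087696 -0.04775405  0.004     ]
1
0
0
the job is handed in; nothing more can be done
```

The job is handed in. The jar is on the cork mat, and the gate is open with its pointer beside the red marker. By the robot's clock it took about 16 s of the 58 s allowed.

**Jar:** I set it down upright on the mat before touching the gate. I aimed at the mat centre measured in both views, and the pictures show the jar upright and well inside the mat. My last numeric check put the jar about 14 mm from the mat centre, within the 21 mm margin. I think that figure is off, because the colour mask caught only 59 pixels of the lid and not the whole of it.

**Gate:** The moves can't tilt the tool directly, so I leaned the gripper back to about 38° by repeatedly asking for positions just out of reach. I then gripped the orange grip, pulled in three steps and let go.
- **Pointer:** after release, its top sits on image row 165 and the marker's top covers rows 164–166. It looks centred to about 1–2 mm.
- **Travel disagreement:** the tool moved 37.7 mm, while the picture suggests roughly 35 mm of gate travel. That is probably give or slight slip in the grip. I trusted the picture.

**Other checks:** The pliers, loupe and mallet head look unchanged between the first and last pictures. The gripper was open and clear, with its fingertips about 0.29 m above the worktop. The wrist readings I saw stayed below 10 N.

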